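Set the block-turning ring to the long mark and print

ROBOT

A 6-joint arm with a two-finger parallel gripper is mounted at the origin on the work surface. World frame = base frame: x ahead of the robot, y to its left, z up, the work surface at z = 0. Lengths are in m, angles in rad, forces in N, time in s.
With the tool pointing down it reaches from about 0.25 to 0.725 m from the base axis. Payload 4 kg.
Tool frame: the origin (TCP) lies at the very end of the fingers, on their centre line; the grasp point (between the pads) lies 19 mm behind it; x points along the fingers, z is the direction in which the jaws open and shut, and the axes are right-handed (so a half turn about x gives the same grasp; the last joint's range is limited). The gripper opens to 85 mm and grips with 20 to 120 N. Pads are 22 mm wide; open, the fingers measure 114 mm over their backs; the gripper's body (76 mm by 85 mm) begins 54 mm behind the grasp point. The pads swing forward as they close: fully open they stand 13 mm farther back than shut.
Start: joints at [1.319, 0.241, 0.005, 1.335, 0, 1.571], TCP at [0.125, 0.484, 0.231] pointing down, gripper open.
Joint ranges: [-2.72, 2.72], [-1.05, 1.87], [-1.09, 1.28], [-1.99, 2.15], [-1.42, 1.44], [-3.14, 3.14]. Speed limits (rad/s): [2.79, 2.79, 3.14, 3.14, 3.14, 3.14].

INTERFACE

Orientations are given as a unit quaternion [x, y, z, w].
In Python, from workcell import bot gives the robot as it stands.
- The arm moves only by the tool step_arm, never from a script. Its argument "series" is a list of rows, each an object of numbers: "x", "y", "z": the shift along the world's x, y, z in cm; "twist": the turn about the world's z in degrees; "jaw": the finger opening in cm, from 0 to 8.54. In form: [{"x": .., "y": .., "z": .., "twist": .., "jaw": ..}, ...]. A call has 1 to 10 rows; each row is the pose to reach, as a shift and turn from the pose measured when the call began; what a row does not reach only later rows make up. A row lasts 1/12 s, in which the tool goes at most 41.7 mm and 7.16 degrees, less where a joint would pass 70% of its speed; a pose out of reach is approached as far as the arm can. A call with a gripper value outside its range is refused whole. The fingers move at their own pace and stop on an object; the grip force is fixed at half the most. Time passes only in rows, so rows that repeat a pose let the fingers close. It gives the time, the measured TCP pose, the force and the opening at its end, in the units of the state.
- bot.get_obs(): the state, without advancing time (a new reading comes with each control period).
- bot.camera(name): name is "scene" or "top" or "wrist"; returns (picture, depth): 384x512x3 uint8, red, green, blue; 384x512 float32, m along the optical axis (not along the pixel's ray), 0 where there is no reading.
- bot.camera_info(name): a dict with "camera_matrix" (3x3 intrinsics, pixels), "D" ([k1, k2, p1, p2, k3] as OpenCV has them; the pictures are not rectified), "R" (3x3) and "t" (3): a world point X has camera coordinates R X + t; the wrist camera has in their place "mount" (4x4, takes a point from camera to tool coordinates, whose origin is the TCP and whose axes are the tool frame's). Camera axes: x right, y down, z forward; pixel columns grow to the right and rows downward; lengths in m; the calibration is good to about 2 mm. A picture is of the moment at which its call begins: read the wrist's pose just before it. camera_info takes no time and is no camera call.
- bot.job_done(): hands the job in, once; it reports no verdict.
The state is a dict: "clock": time; "joint_pos": joint angles; "joint_vel": joint speeds; "tau": joint torques, N m; "eef_pos": TCP position; "tool_rot": TCP orientation; "ft_force": force on the tool from outside, world axes, zero at the start; "ft_torque": the same for the moment, N m; "grip_width": finger opening in m.
Only numpy, scipy, OpenCV 4.12 (cv2) and the standard library are available. Lean on these libraries where they do the work, as an engineer would, in place of code of your own. Each camera call takes 0.05 s, during which the arm holds its last target.

TASK

On the printing stand, push the ring's lever round until its pointer stands at the long mark on the scale, then push the wooden block in the ring all the way down by the top of its hand grip to make the print, let it spring back up and move away. Do not press the block before the pointer is at the mark, do not lift the block, and leave the loose things around alone.

Things in the scene. Friction and masses are not known exactly. Their poses are not given: they have to be found in the camera images.
- stand: fixed round plywood base disc of the printing stand, 300 mm across, 14 mm thick; origin on the ring's turning axis (vertical), at the table surface
- ring (a joint): angle (rad) of the aluminium ring (140 mm across, top 30 mm above the table) about the vertical axis through the stand's origin; 0 when the lever points along the stand's +x, grows anticlockwise seen from above; stops at -1.3 and 1.3. It starts between -1.15 and -0.65 and the long mark always lies anticlockwise of it. Stiff by friction: pushing the post takes about 3 to 5 N, and it stays where it is left
- post_top (a point): centre of the top of the black upright post on the lever: 14 mm diameter, 95 mm from the ring's axis, rising from the lever arm (12 mm wide, its top 28 mm above the table) to 70 mm above the table. Push the post sideways
- pointer (a point): tip of the lever's pointer, 118 mm from the ring's axis, beyond the post on the same radius, 22 mm above the table
- scale: fixed white curved scale band on the base disc, 118 to 144 mm from the ring's axis, top 16 mm above the table, with black radial marks every 0.15 rad: all short (8 mm) but one long one (24 mm long, 4 mm wide); origin on the ring's axis 14 mm above the table, its +x axis points through the long mark, z up
- mark (a point): inner end of the long mark, 118 mm from the ring's axis, 17 mm above the table; the pointer tip stands right over it when set
- grip_top (a point): centre of the top face of the block's dark hand grip, on the ring's axis, 80 mm above the table when the block is up; the grip is 70 mm long (along the lever's radius) by 24 mm wide by 30 mm high. The block below it is 50 mm in radius at most; a flat guide bar across it (136 mm long, square to the grip, 46 mm above the table) runs on two pins that reach 66 mm above the table
- block (a joint): how far (m) the block is pressed down: 0 at rest, 0.009 fully down, on a spring of 1 N per mm (about 9 N fully down, then a hard stop); it can be lifted 12 mm (negative), which is wrong. It turns with the ring
- small_jar: small closed jar, 36 mm across, 45 mm high, standing on the stand's base disc behind the ring; bystander; origin at the centre of its underside
- stamp_a: loose wooden hand stamp, 65 x 52 x 26 mm with a knob on top, 60 mm high in all; bystander; origin at the centre of its underside
- stamp_b: loose wooden hand stamp, 50 x 40 x 26 mm with a knob on top, 60 mm high in all; bystander; origin at the centre of its underside
- paint_jar: closed paint jar, 66 mm across, 85 mm high; bystander; origin at the centre of its underside
- bowl: white ceramic bowl, 100 mm across, 45 mm high; bystander; origin at the centre of its underside
- brush: flat wooden-handled brush lying beyond the stand, under 35 mm high; bystander; origin under its middle
- spatula: spatula with a wooden handle lying at the right side, under 35 mm high; bystander; origin under its middle

How it is judged:
By the outcome, as a careful person would: the job done as asked, in the order asked, and still so for the second after the job is handed in, with the robot touching nothing.
It also fails if it takes over 54 s, if anything falls off the work surface, if the arm or the gripper's body presses on something with over 40 N, if the wrist force passes 120 N, or if a joint passes its speed limit or range.

## Working session

There is one attempt and no reset: what is moved stays moved. The work goes in short steps, Python scripts to look and compute and a tool call to move; the robot and the scene stay as the last step left them, time stands still between calls to the robot, and variables do not carry over. Pictures are saved under pics/ and viewed, and the job is handed in when it is done.

Besides the shell and the picture viewer there is one more tool, called after "Emit:" as name([rows], argument=value, ...), one row to a line, values as JSON. step_arm: Moves the arm, as the interface text tells. Its arguments: {"type":"object","properties":{"series":{"type":"array","items":{"type":"object","properties":{"x":{"type":"number"},"y":{"type":"number"},"z":{"type":"number"},"twist":{"type":"number"},"jaw":{"type":"number"}}}}},"required":["series"]}

```bash
mkdir -p pics; cat > h.py <<'E'
import numpy as np,cv2
from workcell import bot
def ray(info,uv):
    K=np.array(info["camera_matrix"]);D=np.array(info["D"]);R=np.array(info["R"]);t=np.array(info["t"])
    p=cv2.undistortPoints(np.array(uv,float).reshape(-1,1,2),K,D).reshape(-1,2)
    d=np.c_[p,np.ones(len(p))]@R
    return -R.T@t,d
def onplane(info,uv,z):
    o,d=ray(info,uv); s=(z-o[2])/d[:,2]
    return o+d*s[:,None]
def proj(info,X):
    R=np.array(info["R"]);t=np.array(info["t"])
    return cv2.projectPoints(np.array(X,float).reshape(-1,1,3),cv2.Rodrigues(R)[0],t,np.array(info["camera_matrix"]),np.array(info["D"]))[0].reshape(-1,2)
E
python3 - <<'E'
from h import *
o=bot.get_obs();print(o["clock"],o["eef_pos"],o["tool_rot"],o["ft_force"])
for n in("top","scene"):
    p,d=bot.camera(n);np.savez(f"{n}0.npz",p=p,d=d)
    cv2.imwrite(f"pics/{n}0.png",p[:,:,::-1]); i=bot.camera_info(n);print(n,-np.array(i["R"]).T@i["t"])
E
```

```text
0.0 [0.12441738 0.48364329 0.23041209] [-0.43369527  0.55940089  0.43281563  0.55825594] [ 0.24533598 -0.35075319 -0.24697958]
top [ 0.38581594 -0.07945979  1.12997159]
scene [1.53960484 0.19879235 1.10499392]
```

View pics/top0.png

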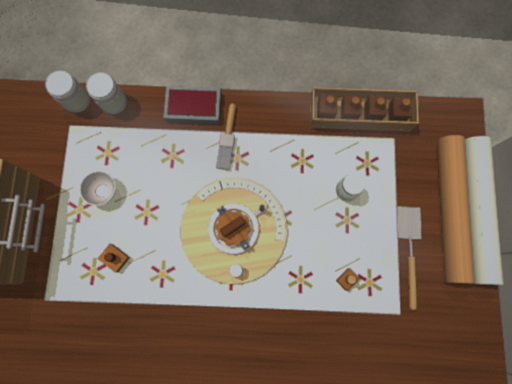

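View pics/scene0.png

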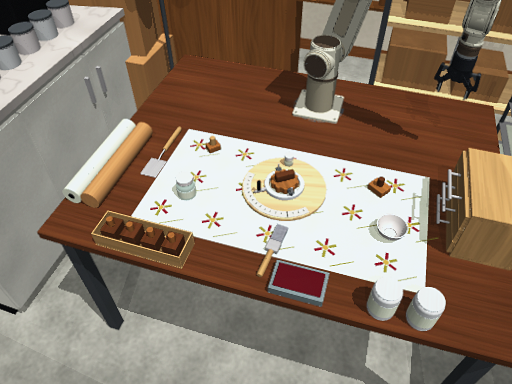

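```bash
python3 - <<'E'
from h import *
p=np.load("top0.npz")["p"]
cv2.imwrite("pics/top0c.png",cv2.resize(p[170:290,170:300,::-1],None,fx=5,fy=5,interpolation=cv2.INTER_CUBIC)[:600])
i=bot.camera_info("top")
for n,uv,z in(("disc c",(233,231),.014),("grip",(233,227),.08),("post",(262,209),.07)):print(n,onplane(i,uv,z))
# disc fit: yellow-ish mask
hsv=cv2.cvtColor(p,cv2.COLOR_RGB2HSV);print(hsv[265,215],hsv[250,190])
E
```

```text
disc c [[ 0.51486123 -0.02055229  0.014     ]]
grip [[ 0.51779335 -0.02350131  0.08      ]]
post [[ 0.57074682 -0.09840108  0.07      ]]
[ 32  75 187] [ 30  74 183]
```

View pics/top0c.png

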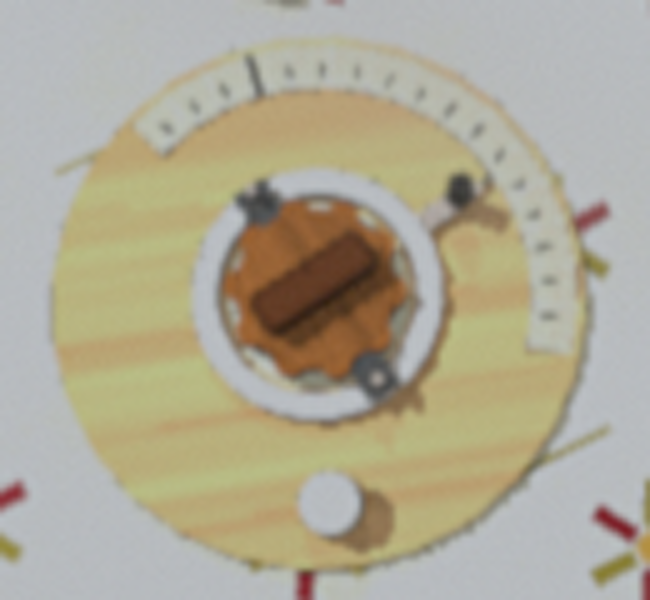

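```bash
python3 - <<'E'
from h import *
from scipy.optimize import least_squares
p=np.load("top0.npz")["p"];i=bot.camera_info("top")
f=lambda c:(np.array(c,float)+.5)/5-.5+170
hsv=cv2.cvtColor(p,cv2.COLOR_RGB2HSV)
m=((hsv[...,1]>45)&(hsv[...,0]>12)&(hsv[...,0]<40)).astype(np.uint8)
m[:170]=0;m[290:]=0;m[:,:170]=0;m[:,300:]=0
m=cv2.morphologyEx(m,cv2.MORPH_OPEN,np.ones((3,3)))
c=max(cv2.findContours(m,0,2)[0],key=cv2.contourArea)[:,0]
W=onplane(i,c,.014)[:,:2]
g=least_squares(lambda q:np.hypot(*(W-q[:2]).T)-.15,[.515,-.02],loss='soft_l1',f_scale=.002)
print("disc",g.x,np.median(abs(g.fun)))
# ring (white annulus) edge by hand, outer radius .07 at z .03
r=onplane(i,f([(193,295),(320,169),(444,295),(320,421),(230,205),(232,385)]),.03)[:,:2]
q=least_squares(lambda q:np.hypot(*(r-q[:2]).T)-.07,[.515,-.02]);print("ring",q.x,q.fun)
gt=onplane(i,f([(352,234),(378,260),(276,333),(250,300)]),.08)[:,:2];print("grip",gt.mean(0),gt)
e=(gt[0]+gt[1]-gt[2]-gt[3]);print("gripang",np.arctan2(e[1],e[0]))
for C in(g.x,q.x):
  po=onplane(i,f((461,187)),.07)[0,:2]-C
  mk=onplane(i,f([(262,97),(249,57),(256,77)]),.016)[:,:2]-C
  print("post",po+C,np.hypot(*po),np.arctan2(po[1],po[0]))
  print("mark",np.hypot(*mk.T),np.arctan2(mk[:,1],mk[:,0]))
  ti=onplane(i,f([(166,127),(194,105),(223,90),(289,72),(322,70),(357,73),(390,81),(421,92),(450,109),(477,131),(500,155),(518,184),(534,214),(543,246),(549,280),(549,316)]),.016)[:,:2]-C
  print(np.round(np.arctan2(ti[:,1],ti[:,0]),3),np.hypot(*ti.T).round(4))
E
```

```text
disc [ 0.49009592 -0.00664803] 0.024544748159821494
ring [ 0.520983   -0.02213623] [-0.00048327 -0.00052105 -0.00098973  0.00021534  0.00011524 -0.00085747]
grip [ 0.52060008 -0.02187063] [[ 0.54674944 -0.04061822]
 [ 0.53341784 -0.05501133]
 [ 0.49271154 -0.00323798]
 [ 0.5095215   0.01138502]]
gripang -0.9266677315142618
post [ 0.57618225 -0.09766897] 0.125282347392974 -0.8132532277049085
mark [0.14521305 0.16954081 0.15729756] [0.16177035 0.19067619 0.17551463]
[ 0.556  0.424  0.303  0.055 -0.062 -0.186 -0.306 -0.421 -0.539 -0.661
 -0.778 -0.898 -1.021 -1.14  -1.267 -1.401] [0.1456 0.1504 0.1535 0.1588 0.1608 0.1624 0.1632 0.1643 0.1639 0.1628
 0.1616 0.1587 0.1568 0.1532 0.15   0.1458]
post [ 0.57618225 -0.09766897] 0.09355293525118862 -0.9396975295297371
mark [0.11896191 0.14370068 0.13122343] [0.33291825 0.33776974 0.33348722]
[ 0.783  0.629  0.488  0.188  0.042 -0.113 -0.264 -0.409 -0.558 -0.713
 -0.86  -1.012 -1.163 -1.309 -1.461 -1.619] [0.1309 0.1313 0.1309 0.13   0.1298 0.1295 0.1292 0.1298 0.1294 0.129
 0.1292 0.1281 0.1287 0.1281 0.1284 0.1283]
```

```bash
python3 - <<'E'
from h import *
from scipy.optimize import least_squares
from scipy.spatial.transform import Rotation as Ro
i=bot.camera_info("top")
f=lambda c:(np.array(c,float)+.5)/5-.5+170
ti=onplane(i,f([(166,127),(194,105),(223,90),(289,72),(322,70),(357,73),(390,81),(421,92),(450,109),(477,131),(500,155),(518,184),(534,214),(543,246),(549,280),(549,316)]),.016)[:,:2]
k=np.array([3,2,1,*range(-1,-14,-1)])*.15
q=least_squares(lambda q:np.r_[(ti-q[:2]-q[2]*np.c_[np.cos(q[3]+k),np.sin(q[3]+k)]).ravel()],[.52,-.02,.13,.33]);print("c,r,mark",q.x,abs(q.fun).max())
C=q.x[:2]
po=onplane(i,f((461,187)),.07)[0,:2];d=po-C;print("post",po,np.hypot(*d),np.arctan2(d[1],d[0]))
R=Ro.from_quat(bot.get_obs()["tool_rot"]).as_matrix();print(R.round(3),np.degrees(np.arctan2(R[1,2],R[0,2])), bot.get_obs()["joint_pos"])
E
```

```text
c,r,mark [ 0.52164783 -0.02083897  0.12941872  0.32886989] 0.0008595736627143996
post [ 0.57618225 -0.09766897] 0.09421705066882513 -0.9535192403048942
[[-0.    -0.968  0.249]
 [-0.002  0.249  0.968]
 [-1.     0.    -0.002]] 75.57306539581046 [1.31900624e+00 2.41345323e-01 3.88947510e-03 1.33519858e+00
 1.22520127e-05 1.57080375e+00]
```

Emit:
step_arm([
  {"x": 2.2, "y": -2.9, "twist": -2, "jaw": 4},
  {"x": 4.4, "y": -5.8, "twist": -4, "jaw": 4},
  {"x": 6.6, "y": -8.7, "twist": -6, "jaw": 4},
  {"x": 8.8, "y": -11.6, "twist": -8, "jaw": 4},
  {"x": 11, "y": -14.5, "twist": -10, "jaw": 4},
  {"x": 13.2, "y": -17.4, "twist": -12, "jaw": 4},
  {"x": 15.4, "y": -20.3, "twist": -14, "jaw": 4},
  {"x": 17.6, "y": -23.2, "twist": -16, "jaw": 4},
  {"x": 19.8, "y": -26.1, "twist": -18, "jaw": 4},
  {"x": 22, "y": -29, "twist": -20, "jaw": 4},
])

```text
$.series[0]: bad value
```

```bash
python3 - <<'E'
from h import *
from scipy.spatial.transform import Rotation as Ro
o=bot.get_obs();R=Ro.from_quat(o["tool_rot"]).as_matrix();print(o["clock"],o["eef_pos"],np.degrees(np.arctan2(R[1,2],R[0,2])),o["joint_pos"],o["grip_width"],o["ft_force"])
E
```

```text
0.1 [0.12442829 0.48370197 0.23050979] 75.57306539581046 [1.31900624e+00 2.41345323e-01 3.88947510e-03 1.33519858e+00
 1.22520127e-05 1.57080375e+00] 0.08537894615356212 [ 0.31502368  1.12921489 -0.38958182]
```

Emit:
step_arm([
  {"x": 2.2, "y": -2.9, "z": 0, "twist": -2, "jaw": 4},
  {"x": 4.4, "y": -5.8, "z": 0, "twist": -4, "jaw": 4},
  {"x": 6.6, "y": -8.7, "z": 0, "twist": -6, "jaw": 4},
  {"x": 8.8, "y": -11.6, "z": 0, "twist": -8, "jaw": 4},
  {"x": 11, "y": -14.5, "z": 0, "twist": -10, "jaw": 4},
  {"x": 13.2, "y": -17.4, "z": 0, "twist": -12, "jaw": 4},
  {"x": 15.4, "y": -20.3, "z": 0, "twist": -14, "jaw": 4},
  {"x": 17.6, "y": -23.2, "z": 0, "twist": -16, "jaw": 4},
  {"x": 19.8, "y": -26.1, "z": 0, "twist": -18, "jaw": 4},
  {"x": 22, "y": -29, "z": 0, "twist": -20, "jaw": 4},
])

```text
clock: 0.93
eef_pos: [0.3449, 0.192, 0.2303]
tool_rot: [-0.329, 0.627, 0.329, 0.625]
ft_force: [0.8, 1.0, -0.4]
grip_width: 0.04
```

```bash
cat > st.py <<'E'
from h import *
from scipy.spatial.transform import Rotation as Ro
o=bot.get_obs();R=Ro.from_quat(o["tool_rot"]).as_matrix();print(o["clock"],o["eef_pos"].round(4),"jawang",np.degrees(np.arctan2(R[1,2],R[0,2])).round(2),o["joint_pos"].round(3),o["grip_width"],o["ft_force"].round(2))
C=np.array([.521,-.0212]);d=o["eef_pos"][:2]-C;print("polar",np.hypot(*d),np.arctan2(d[1],d[0]))
E
python3 st.py
```

```text
0.9333 [0.3449 0.192  0.2303] jawang 55.49 [ 5.090e-01  3.400e-02 -2.410e-01  1.298e+00 -1.000e-03  1.111e+00] 0.04001425667958665 [ 0.78  1.03 -0.37]
polar 0.27651462147581757 2.261404232854906
```

Emit:
step_arm([
  {"x": 2.6, "y": -3.2, "z": 0, "twist": -2, "jaw": 4},
  {"x": 5.2, "y": -6.4, "z": 0, "twist": -4, "jaw": 4},
  {"x": 7.8, "y": -9.6, "z": 0, "twist": -6, "jaw": 4},
  {"x": 10.4, "y": -12.8, "z": 0, "twist": -8, "jaw": 4},
  {"x": 13, "y": -16, "z": 0, "twist": -10, "jaw": 4},
  {"x": 15.6, "y": -19.2, "z": 0, "twist": -12, "jaw": 4},
  {"x": 18.2, "y": -22.4, "z": 0, "twist": -14, "jaw": 4},
  {"x": 20.8, "y": -25.6, "z": 0, "twist": -16, "jaw": 4},
  {"x": 23.1, "y": -29, "z": 0, "twist": -19.5, "jaw": 4},
  {"x": 23.1, "y": -29, "z": -2, "twist": -19.5, "jaw": 4},
])

```text
clock: 1.77
eef_pos: [0.582, -0.1048, 0.2126]
tool_rot: [-0.218, 0.671, 0.213, 0.676]
ft_force: [1.2, 0.2, 0.0]
grip_width: 0.0396
```

```bash
python3 st.py; python3 - <<'E'
from h import *
p,d=bot.camera("wrist");cv2.imwrite("pics/w1.png",p[:,:,::-1])
E
```

```text
1.7667 [ 0.582  -0.1048  0.2126] jawang 35.5 [-0.176  0.424  0.217  1.355 -0.004  0.775] 0.039599586699835154 [1.24 0.16 0.  ]
polar 0.10344602254647821 -0.9403592677144121
```

View pics/w1.png

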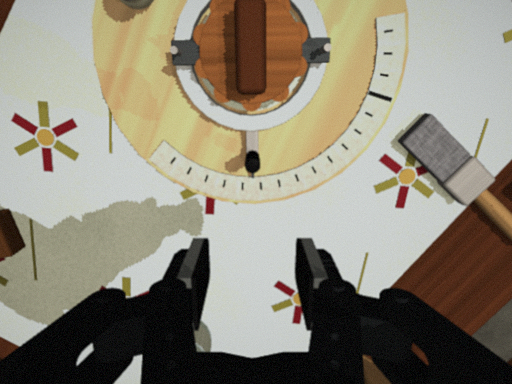

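Emit:
step_arm([
  {"x": 0, "y": 0, "z": 0, "twist": 0, "jaw": 4},
  {"x": 0, "y": 0, "z": 0, "twist": 0, "jaw": 4},
])

```text
clock: 1.98
eef_pos: [0.5754, -0.1012, 0.2043]
tool_rot: [-0.216, 0.676, 0.218, 0.67]
ft_force: [-0.2, 0.4, -0.0]
grip_width: 0.0399
```

```bash
cat >> h.py <<'E'
from scipy.spatial.transform import Rotation as Ro
def winfo():
    o=bot.get_obs();i=bot.camera_info("wrist");M=np.array(i["mount"])
    T=np.eye(4);T[:3,:3]=Ro.from_quat(o["tool_rot"]).as_matrix();T[:3,3]=o["eef_pos"]
    V=np.linalg.inv(T@M);i["R"]=V[:3,:3];i["t"]=V[:3,3];return i
E
python3 st.py; python3 - <<'E'
from h import *
import pickle
i=winfo();p,d=bot.camera("wrist");pickle.dump((i,p,d),open("w2.pkl","wb"))
cv2.imwrite("pics/w2.png",cv2.resize(p[0:220,80:430,::-1],None,fx=2.2,fy=2.2,interpolation=cv2.INTER_CUBIC))
E
```

```text
1.9833 [ 0.5754 -0.1012  0.2043] jawang 35.68 [-0.173  0.428  0.201  1.352 -0.002  0.775] 0.03992305773168103 [-0.24  0.38 -0.01]
polar 0.09673019585782215 -0.9739868214774687
```

View pics/w2.png

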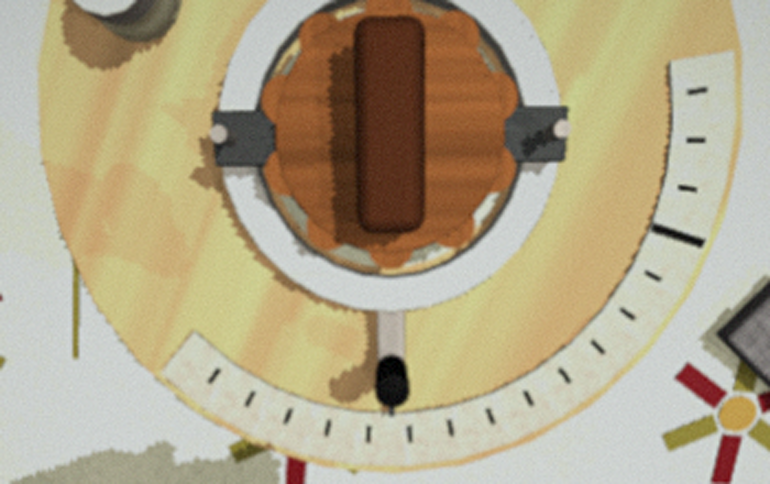

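```bash
python3 - <<'E'
from h import *
from scipy.optimize import least_squares
import pickle
i,p,d=pickle.load(open("w2.pkl","rb"))
f=lambda c:(np.array(c,float)+.5)/2.2-.5+[80,0]
ti=onplane(i,f([(687,188),(696,140),(697,91),(654,275),(628,316),(598,347),(565,376),(530,398),(490,416),(450,428),(410,433),(368,433),(327,427),(288,415),(250,398),(214,376)]),.016)[:,:2]
k=np.array([1,2,3,*range(-1,-13,-1)])[:len(ti)]
k=np.array([1,2,3]+list(range(-1,-14,-1)))*.15
print(len(ti),len(k))
q=least_squares(lambda q:(ti-q[:2]-q[2]*np.c_[np.cos(q[3]+k),np.sin(q[3]+k)]).ravel(),[.52,-.02,.13,.33]);print("c,r,mark",q.x,abs(q.fun).max())
C=q.x[:2]
for n,c,z in(("posttop",(391,369),.07),("pointer",(391,411),.022),("grip",(390,124),.08),("mark in",(655,231),.016),("mark out",(703,243),.016)):
  w=onplane(i,f(c),z)[0,:2];e=w-C;print(n,w,np.hypot(*e),np.arctan2(e[1],e[0]))
E
```

```text
16 16
c,r,mark [ 0.52082379 -0.01947668  0.12920044  0.32841992] 0.0008271790584115646
posttop [ 0.57150264 -0.08908058] 0.08609906407599931 -0.9414568328528886
pointer [ 0.58946324 -0.11327439] 0.1162298757866439 -0.9390572720523328
grip [ 0.52020927 -0.01899634] 0.0007799799721998023 2.4781480571397245
mark in [0.6359217  0.01842948] 0.1211792277663044 0.31815080047443095
mark out [0.65633652 0.02690266] 0.14322968530788815 0.32975468055636914
```

Emit:
step_arm([
  {"x": 0.1, "y": 0.3, "z": -3, "twist": 0, "jaw": 4},
  {"x": 0.1, "y": 0.3, "z": -6, "twist": 0, "jaw": 4},
  {"x": 0.1, "y": 0.3, "z": -9, "twist": 0, "jaw": 4},
  {"x": 0.1, "y": 0.3, "z": -11, "twist": 0, "jaw": 4},
  {"x": 0.1, "y": 0.3, "z": -12.5, "twist": 0, "jaw": 4},
  {"x": 0.1, "y": 0.3, "z": -14, "twist": 0, "jaw": 4},
  {"x": 0.1, "y": 0.3, "z": -15.2, "twist": 0, "jaw": 4},
  {"x": 0.1, "y": 0.3, "z": -16, "twist": 0, "jaw": 4},
  {"x": 0.1, "y": 0.3, "z": -16, "twist": 0, "jaw": 4},
])

```text
clock: 2.78
eef_pos: [0.5755, -0.0964, 0.0446]
tool_rot: [-0.216, 0.676, 0.219, 0.67]
ft_force: [0.0, -0.1, -0.1]
grip_width: 0.0398
```

```bash
sed -i 's/\.521,-\.0212/.521,-.0203/' st.py; python3 st.py; python3 - <<'E'
from h import *
p,d=bot.camera("wrist");cv2.imwrite("pics/w3.png",p[:,:,::-1])
E
```

```text
2.7833 [ 0.5755 -0.0964  0.0446] jawang 35.84 [-0.165  0.55  -0.041  0.988 -0.002  0.78 ] 0.03977379037412585 [ 0.04 -0.13 -0.11]
polar 0.0936508109454299 -0.949336245962318
```

View pics/w3.png

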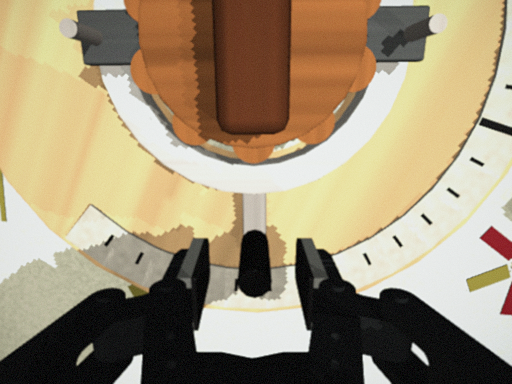

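```bash
cat > arc.py <<'E'
import sys
from h import *
C=np.array([.521,-.0203]);o=bot.get_obs();P=o["eef_pos"][:2]
R=Ro.from_quat(o["tool_rot"]).as_matrix();ja=np.degrees(np.arctan2(R[1,2],R[0,2]))
a0=np.arctan2(*(P-C)[::-1]);a1=float(sys.argv[1]);n=int(sys.argv[2]);r=float(sys.argv[3])
for a in np.linspace(a0,a1,n+1)[1:]:
    s=(C+r*np.array([np.cos(a),np.sin(a)])-P)*100;print(s.round(2),round(np.degrees(a)+90-ja,1))
E
python3 arc.py 0.28 20 .095
```

```text
[0.5  0.31] 3.6
[0.93 0.69] 7.1
[1.35 1.1 ] 10.6
[1.74 1.53] 14.1
[2.1  1.99] 17.6
[2.43 2.46] 21.1
[2.73 2.96] 24.6
[3.   3.48] 28.1
[3.24 4.01] 31.6
[3.45 4.55] 35.1
[3.62 5.1 ] 38.7
[3.76 5.67] 42.2
[3.86 6.24] 45.7
[3.93 6.82] 49.2
[3.96 7.4 ] 52.7
[3.96 7.98] 56.2
[3.92 8.56] 59.7
[3.85 9.14] 63.2
[3.74 9.71] 66.7
[ 3.6  10.27] 70.2
```

Emit:
step_arm([
  {"x": 0.5, "y": 0.3, "z": 0, "twist": 3.6, "jaw": 2.6},
  {"x": 0.9, "y": 0.7, "z": 0, "twist": 7, "jaw": 2.6},
  {"x": 1.35, "y": 1.1, "z": 0, "twist": 10.5, "jaw": 2.6},
  {"x": 1.75, "y": 1.5, "z": 0, "twist": 14, "jaw": 2.6},
  {"x": 2.1, "y": 2.0, "z": 0, "twist": 17.5, "jaw": 2.6},
  {"x": 2.45, "y": 2.45, "z": 0, "twist": 21, "jaw": 2.6},
  {"x": 2.75, "y": 2.95, "z": 0, "twist": 24.5, "jaw": 2.6},
  {"x": 3.0, "y": 3.5, "z": 0, "twist": 28, "jaw": 2.6},
  {"x": 3.25, "y": 4.0, "z": 0, "twist": 31.5, "jaw": 2.6},
  {"x": 3.45, "y": 4.55, "z": 0, "twist": 35, "jaw": 2.6},
])

```text
clock: 3.67
eef_pos: [0.6105, -0.0519, 0.047]
tool_rot: [-0.411, 0.579, 0.41, 0.572]
ft_force: [-2.1, -3.6, 0.1]
grip_width: 0.0261
```

```bash
python3 st.py; python3 - <<'E'
from h import *
p,d=bot.camera("wrist");cv2.imwrite("pics/w4.png",p[:,:,::-1])
E
python3 arc.py 0.24 10 .095
```

```text
3.6667 [ 0.6105 -0.0519  0.047 ] jawang 70.97 [-0.081  0.596  0.048  1.029 -0.008  0.251] 0.026092820899187113 [-2.11 -3.57  0.11]
polar 0.09496567397304514 -0.33970484204757084
[0.14 0.52] 3.5
[0.27 1.04] 6.7
[0.37 1.57] 10.0
[0.44 2.1 ] 13.2
[0.47 2.63] 16.4
[0.48 3.17] 19.7
[0.46 3.71] 22.9
[0.41 4.24] 26.1
[0.32 4.77] 29.4
[0.21 5.29] 32.6
```

View pics/w4.png

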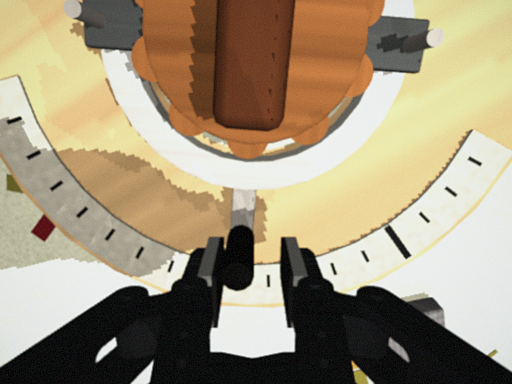

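Emit:
step_arm([
  {"x": 0.15, "y": 0.5, "z": 0, "twist": 3.5, "jaw": 2.6},
  {"x": 0.25, "y": 1.05, "z": 0, "twist": 6.7, "jaw": 2.6},
  {"x": 0.35, "y": 1.55, "z": 0, "twist": 10, "jaw": 2.6},
  {"x": 0.45, "y": 2.1, "z": 0, "twist": 13, "jaw": 2.6},
  {"x": 0.45, "y": 2.65, "z": 0, "twist": 16.5, "jaw": 2.6},
  {"x": 0.5, "y": 3.15, "z": 0, "twist": 19.7, "jaw": 2.6},
  {"x": 0.45, "y": 3.7, "z": 0, "twist": 23, "jaw": 2.6},
  {"x": 0.4, "y": 4.25, "z": 0, "twist": 26, "jaw": 2.6},
  {"x": 0.3, "y": 4.75, "z": 0, "twist": 29.4, "jaw": 2.6},
  {"x": 0.2, "y": 5.3, "z": 0, "twist": 32.6, "jaw": 2.6},
])

```text
clock: 4.55
eef_pos: [0.6138, 0.0013, 0.048]
tool_rot: [0.559, -0.439, -0.554, -0.434]
ft_force: [0.0, -3.2, -2.6]
grip_width: 0.0262
```

```bash
python3 st.py; python3 - <<'E'
from h import *
import pickle
i=winfo();p,d=bot.camera("wrist");cv2.imwrite("pics/w5.png",cv2.resize(p[150:,100:450,::-1],None,fx=2.2,fy=2.2,interpolation=cv2.INTER_CUBIC))
pickle.dump((i,p,d),open("w5.pkl","wb"))
E
python3 arc.py 0.36 3 .095
```

```text
4.55 [0.6138 0.0013 0.048 ] jawang 103.79 [ 0.007  0.592  0.044  1.022 -0.01  -0.233] 0.02622790145982364 [ 0.03 -3.21 -2.58]
polar 0.09532964139204197 0.22906861644634272
[-0.14  0.34] 2.2
[-0.25  0.7 ] 4.4
[-0.37  1.04] 6.7
```

View pics/w5.png

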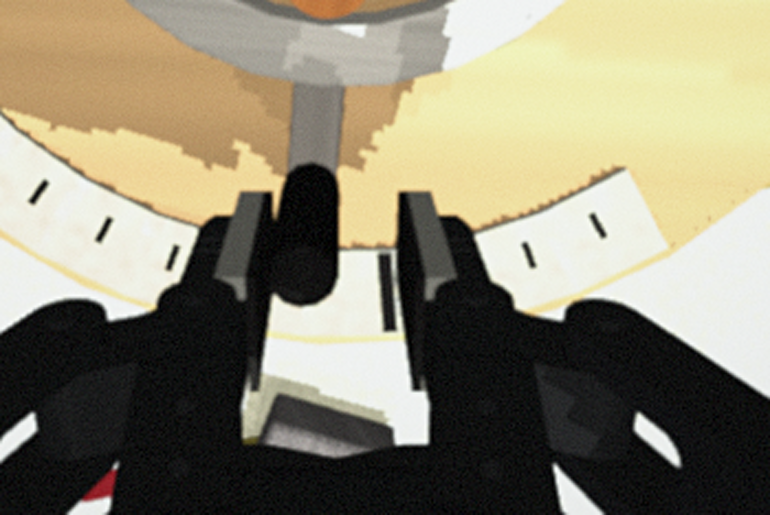

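Emit:
step_arm([
  {"x": -0.15, "y": 0.35, "z": 0, "twist": 2.2, "jaw": 2.6},
  {"x": -0.25, "y": 0.7, "z": 0, "twist": 4.4, "jaw": 2.6},
  {"x": -0.37, "y": 1.04, "z": 0, "twist": 6.7, "jaw": 2.6},
  {"x": -0.37, "y": 1.04, "z": 0, "twist": 6.7, "jaw": 2.6},
  {"x": -0.37, "y": 1.04, "z": 0, "twist": 6.7, "jaw": 2.6},
])

```text
clock: 5.02
eef_pos: [0.6105, 0.0132, 0.0491]
tool_rot: [0.584, -0.405, -0.579, -0.401]
ft_force: [0.2, -0.7, 0.4]
grip_width: 0.0259
```

```bash
python3 st.py
```

```text
5.0167 [0.6105 0.0132 0.0491] jawang 110.54 [ 0.026  0.584  0.032  1.016 -0.009 -0.333] 0.025935381277483856 [ 0.17 -0.74  0.38]
polar 0.09558590399980124 0.3579137490623177
```

Emit:
step_arm([
  {"x": 0.1, "y": -0.2, "z": 0, "twist": 0, "jaw": 4},
  {"x": 0.1, "y": -0.2, "z": 0, "twist": 0, "jaw": 4},
  {"x": 0.1, "y": -0.2, "z": 3, "twist": 0, "jaw": 4},
  {"x": 0.1, "y": -0.2, "z": 7, "twist": 0, "jaw": 4},
  {"x": 0.1, "y": -0.2, "z": 11, "twist": 0, "jaw": 4},
  {"x": 0.1, "y": -0.2, "z": 14, "twist": 0, "jaw": 4},
  {"x": 0.1, "y": -0.2, "z": 15, "twist": 0, "jaw": 4},
  {"x": 0.1, "y": -0.2, "z": 15, "twist": 0, "jaw": 4},
  {"x": 0.1, "y": -0.2, "z": 15, "twist": 0, "jaw": 4},
])

```text
clock: 5.77
eef_pos: [0.6116, 0.0112, 0.199]
tool_rot: [0.584, -0.405, -0.578, -0.401]
ft_force: [0.4, -0.8, -1.0]
grip_width: 0.0397
```

```bash
cat > look.py <<'E'
import sys,pickle
from h import *
n=sys.argv[1]
i=winfo();p,d=bot.camera("wrist");cv2.imwrite(f"pics/{n}.png",cv2.resize(p[90:220,150:350,::-1],None,fx=4,fy=4,interpolation=cv2.INTER_CUBIC))
cv2.imwrite(f"pics/{n}f.png",p[:,:,::-1])
pickle.dump((i,p,d),open(f"{n}.pkl","wb"))
E
python3 st.py; python3 look.py w6
```

```text
5.7667 [0.6116 0.0112 0.199 ] jawang 110.52 [ 0.022  0.476  0.262  1.353 -0.008 -0.336] 0.03972880186284001 [ 0.41 -0.79 -0.97]
polar 0.09593129268428961 0.3350493284444014
```

View pics/w6.png

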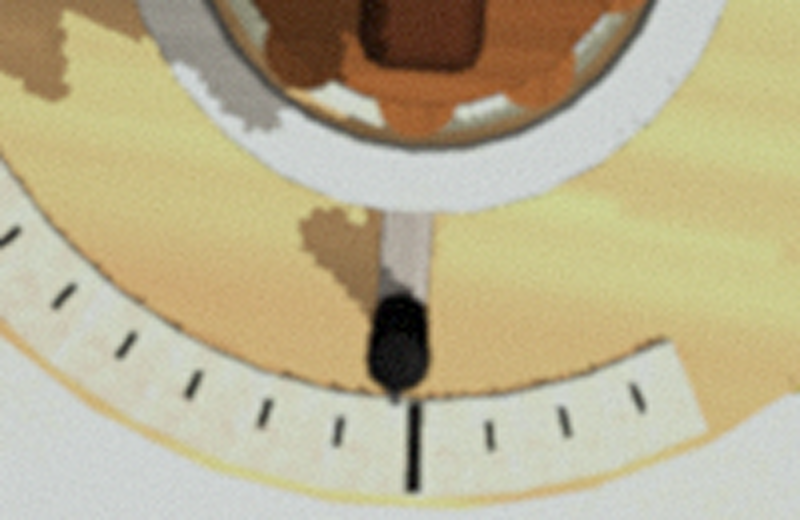

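View pics/w6f.png

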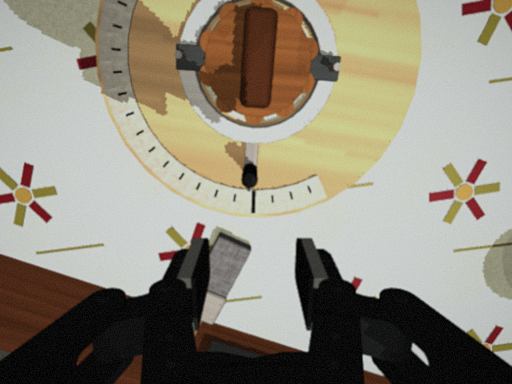

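```bash
cat > ang.py <<'E'
import sys,pickle
from h import *
i,p,d=pickle.load(open(sys.argv[1]+".pkl","rb"))
f=lambda c:(np.array(c,float)+.5)/4-.5+[150,90]
a=[float(v) for v in sys.argv[2:]]
C=np.array([.521,-.0203])
for n,c,z in(("pointer",a[:2],.022),("mark in",a[2:4],.016),("mark out",a[4:6],.016),("lever",a[6:8],.028)):
  w=onplane(i,f(c),z)[0,:2];e=w-C;print(n,w,np.hypot(*e).round(4),np.arctan2(e[1],e[0]).round(4))
E
python3 ang.py w6 396 400 414 402 413 490 406 240
```

```text
pointer [0.63296617 0.01372452] 0.117 0.295
mark in [0.63354578 0.01868332] 0.1191 0.3334
mark out [0.65584876 0.02677313] 0.1428 0.3359
lever [0.5936081  0.00176805] 0.0759 0.2951
```

Emit:
step_arm([
  {"x": 0, "y": 0, "z": -4, "twist": 0, "jaw": 4},
  {"x": 0, "y": 0, "z": -8, "twist": 0, "jaw": 4},
  {"x": 0, "y": 0, "z": -11, "twist": 0, "jaw": 4},
  {"x": 0, "y": 0, "z": -13, "twist": 0, "jaw": 4},
  {"x": 0, "y": 0, "z": -14.5, "twist": 0, "jaw": 4},
  {"x": 0, "y": 0, "z": -15.2, "twist": 0, "jaw": 4},
  {"x": 0, "y": 0, "z": -15.2, "twist": 2.2, "jaw": 2.6},
  {"x": 0, "y": 0, "z": -15.2, "twist": 2.2, "jaw": 2.6},
  {"x": 0, "y": 0, "z": -15.2, "twist": 2.2, "jaw": 2.6},
])

```text
clock: 6.57
eef_pos: [0.6101, 0.0112, 0.0446]
tool_rot: [0.59, -0.395, -0.587, -0.389]
ft_force: [0.3, 0.1, -0.1]
grip_width: 0.0259
```

```bash
python3 st.py; python3 arc.py .397 3 .0955
```

```text
6.5667 [0.6101 0.0112 0.0446] jawang 112.68 [ 0.022  0.59   0.031  1.012 -0.008 -0.373] 0.025893897844035386 [ 0.33  0.08 -0.1 ]
polar 0.0945264806957833 0.34003870480463244
[0.03 0.2 ] -2.1
[-0.04  0.37] -1.0
[-0.1   0.54] 0.1
```

Emit:
step_arm([
  {"x": 0, "y": 0.2, "z": 0, "twist": 0, "jaw": 2.6},
  {"x": -0.05, "y": 0.35, "z": 0, "twist": 0, "jaw": 2.6},
  {"x": -0.1, "y": 0.45, "z": 0, "twist": 0, "jaw": 2.6},
  {"x": -0.1, "y": 0.53, "z": 0, "twist": 0, "jaw": 2.6},
  {"x": -0.1, "y": 0.53, "z": 0, "twist": 0, "jaw": 2.6},
  {"x": -0.1, "y": 0.53, "z": 0, "twist": 0, "jaw": 2.6},
])

```text
clock: 7.07
eef_pos: [0.6095, 0.0164, 0.0449]
tool_rot: [0.59, -0.394, -0.587, -0.39]
ft_force: [2.2, -2.8, -1.4]
grip_width: 0.0259
```

```bash
python3 st.py
```

```text
7.0667 [0.6095 0.0164 0.0449] jawang 112.67 [ 0.031  0.589  0.028  1.011 -0.008 -0.364] 0.025850750577954867 [ 2.2  -2.78 -1.4 ]
polar 0.0958063311018343 0.3935144615475736
```

Emit:
step_arm([
  {"x": 0.1, "y": -0.3, "z": 0, "twist": 0, "jaw": 4},
  {"x": 0.1, "y": -0.3, "z": 0, "twist": 0, "jaw": 4},
  {"x": 0.1, "y": -0.3, "z": 3, "twist": 0, "jaw": 4},
  {"x": 0.1, "y": -0.3, "z": 7, "twist": 0, "jaw": 4},
  {"x": 0.1, "y": -0.3, "z": 11, "twist": 0, "jaw": 4},
  {"x": 0.1, "y": -0.3, "z": 14, "twist": 0, "jaw": 4},
  {"x": 0.1, "y": -0.3, "z": 15, "twist": 0, "jaw": 4},
  {"x": 0.1, "y": -0.3, "z": 15, "twist": 0, "jaw": 4},
  {"x": 0.1, "y": -0.3, "z": 15, "twist": 0, "jaw": 4},
])

```text
clock: 7.82
eef_pos: [0.6103, 0.0136, 0.1947]
tool_rot: [0.59, -0.394, -0.587, -0.39]
ft_force: [0.3, -0.2, -0.6]
grip_width: 0.0401
```

```bash
python3 st.py; python3 look.py w7
```

```text
7.8167 [0.6103 0.0136 0.1947] jawang 112.67 [ 0.026  0.478  0.254  1.347 -0.008 -0.369] 0.040144216847558006 [ 0.34 -0.21 -0.6 ]
polar 0.09552542481344839 0.36308448999384424
```

View pics/w7.png

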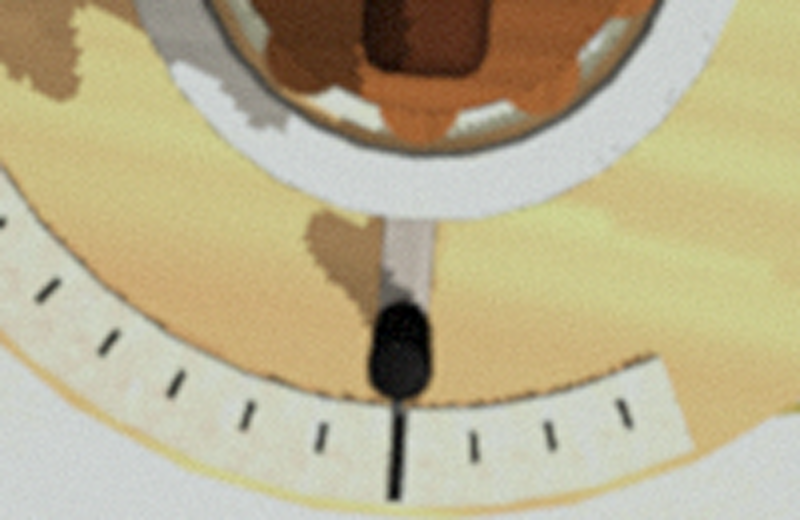

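```bash
python3 ang.py w7 398.5 408 400 411 395 498 408.5 250; python3 - <<'E'
import pickle
from h import *
i,p,d=pickle.load(open("w7.pkl","rb"))
cv2.imwrite("pics/w7z.png",cv2.resize(p[165:220,220:280,::-1],None,fx=10,fy=10,interpolation=cv2.INTER_CUBIC))
f=p[:,:,:].astype(int).sum(2)
for r in range(182,216,2):
    s=255*3-f[r,236:262]; s=np.where(s>s.max()*.6,s,0);print(r,(s*np.arange(236,262)).sum()/s.sum(),(s>0).sum(),s.max())
E
```

```text
pointer [0.63134791 0.01782261] 0.1167 0.3326
mark in [0.63360745 0.01906457] 0.1193 0.3363
mark out [0.65553016 0.02678132] 0.1425 0.3366
lever [0.59331516 0.00467201] 0.0765 0.3325
182 249.41971675556374 16 735
184 249.4004884004884 16 714
186 249.41846153846154 14 728
188 249.50125944584383 12 709
190 248.22892751721875 13 613
192 249.8028972783143 5 541
194 249.4440923494794 4 671
196 249.0490506329114 3 709
198 249.0401691331924 3 714
200 248.98605150214593 3 712
202 248.9780982905983 3 705
204 248.95979112271542 3 732
206 248.5534234627126 4 687
208 248.49373108517077 4 685
210 248.07064622124864 3 695
212 248.05341089370702 3 728
214 248.00952948183442 3 621
```

View pics/w7z.png

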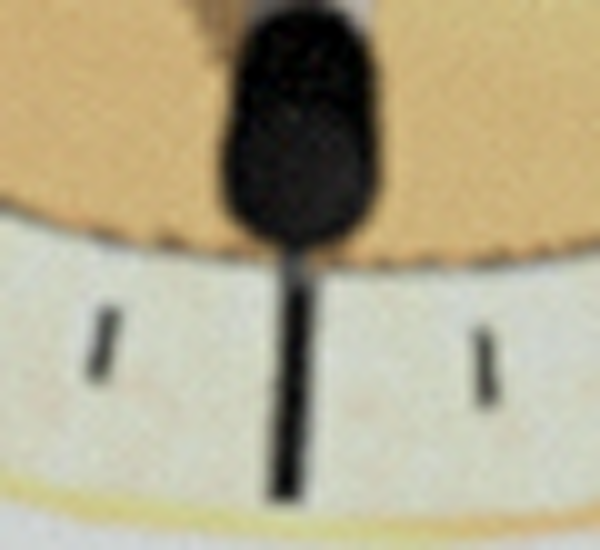

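Emit:
step_arm([
  {"x": -3, "y": -1.1, "z": 0, "twist": 0, "jaw": 0},
  {"x": -6, "y": -2.2, "z": 0, "twist": 0, "jaw": 0},
  {"x": -8.9, "y": -3.4, "z": 0, "twist": 0, "jaw": 0},
  {"x": -8.9, "y": -3.4, "z": 0, "twist": 0, "jaw": 0},
  {"x": -8.9, "y": -3.4, "z": -2.5, "twist": 0, "jaw": 0},
  {"x": -8.9, "y": -3.4, "z": -5, "twist": 0, "jaw": 0},
  {"x": -8.9, "y": -3.4, "z": -7.5, "twist": 0, "jaw": 0},
  {"x": -8.9, "y": -3.4, "z": -9, "twist": 0, "jaw": 0},
  {"x": -8.9, "y": -3.4, "z": -9, "twist": 0, "jaw": 0},
  {"x": -8.9, "y": -3.4, "z": -9, "twist": 0, "jaw": 0},
])

```text
clock: 8.7
eef_pos: [0.5185, -0.0203, 0.1008]
tool_rot: [-0.588, 0.396, 0.59, 0.388]
ft_force: [0.5, -0.3, 0.1]
grip_width: 0.0
```

```bash
python3 st.py; python3 look.py w8
```

```text
8.7 [ 0.5185 -0.0203  0.1008] jawang 112.68 [-0.034  0.378 -0.16   1.041 -0.008 -0.43 ] 2.2213659811708693e-05 [ 0.5  -0.25  0.06]
polar 0.0025295606109121335 3.1302732214338262
```

View pics/w8f.png

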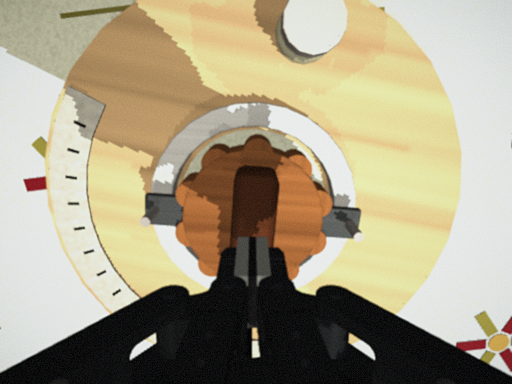

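Emit:
step_arm([
  {"x": 0.2, "y": 0, "z": -0.8, "twist": 0, "jaw": 0},
  {"x": 0.2, "y": 0, "z": -1.5, "twist": 0, "jaw": 0},
  {"x": 0.2, "y": 0, "z": -2.0, "twist": 0, "jaw": 0},
  {"x": 0.2, "y": 0, "z": -2.3, "twist": 0, "jaw": 0},
  {"x": 0.2, "y": 0, "z": -2.5, "twist": 0, "jaw": 0},
  {"x": 0.2, "y": 0, "z": -2.5, "twist": 0, "jaw": 0},
])

```text
clock: 9.25
eef_pos: [0.5218, -0.0203, 0.0773]
tool_rot: [-0.589, 0.395, 0.589, 0.389]
ft_force: [-1.6, 0.2, 2.2]
grip_width: -0.0002
```

Emit:
step_arm([
  {"x": 0, "y": 0, "z": -0.15, "twist": 0, "jaw": 0},
  {"x": 0, "y": 0, "z": -0.3, "twist": 0, "jaw": 0},
  {"x": 0, "y": 0, "z": -0.45, "twist": 0, "jaw": 0},
  {"x": 0, "y": 0, "z": -0.55, "twist": 0, "jaw": 0},
  {"x": 0, "y": 0, "z": -0.55, "twist": 0, "jaw": 0},
])

```text
clock: 9.67
eef_pos: [0.5218, -0.0203, 0.0725]
tool_rot: [0.589, -0.395, -0.588, -0.389]
ft_force: [-3.1, 0.7, 8.4]
grip_width: 0.0003
```

Emit:
step_arm([
  {"x": 0, "y": 0, "z": -0.1, "twist": 0, "jaw": 0},
  {"x": 0, "y": 0, "z": -0.2, "twist": 0, "jaw": 0},
  {"x": 0, "y": 0, "z": -0.25, "twist": 0, "jaw": 0},
  {"x": 0, "y": 0, "z": -0.25, "twist": 0, "jaw": 0},
])

```text
clock: 10.0
eef_pos: [0.5218, -0.0203, 0.0711]
tool_rot: [0.589, -0.395, -0.588, -0.389]
ft_force: [-3.4, 0.7, 9.4]
grip_width: 0.0001
```

Emit:
step_arm([
  {"x": 0, "y": 0, "z": -0.1, "twist": 0, "jaw": 0},
  {"x": 0, "y": 0, "z": -0.2, "twist": 0, "jaw": 0},
  {"x": 0, "y": 0, "z": -0.3, "twist": 0, "jaw": 0},
  {"x": 0, "y": 0, "z": -0.3, "twist": 0, "jaw": 0},
])

```text
clock: 10.33
eef_pos: [0.5219, -0.0203, 0.0709]
tool_rot: [0.589, -0.395, -0.588, -0.389]
ft_force: [-8.0, -0.1, 20.7]
grip_width: -0.0005
```

Emit:
step_arm([
  {"x": 0, "y": 0, "z": 0.3, "twist": 0, "jaw": 0},
  {"x": 0, "y": 0, "z": 0.6, "twist": 0, "jaw": 0},
  {"x": 0, "y": 0, "z": 1, "twist": 0, "jaw": 0},
  {"x": 0, "y": 0, "z": 1.5, "twist": 0, "jaw": 0},
  {"x": 0, "y": 0, "z": 3, "twist": 0, "jaw": 0},
  {"x": 0, "y": 0, "z": 6, "twist": 0, "jaw": 0},
  {"x": 0, "y": 0, "z": 9, "twist": 0, "jaw": 0},
  {"x": 0, "y": 0, "z": 12, "twist": 0, "jaw": 0},
  {"x": 0, "y": 0, "z": 15, "twist": 0, "jaw": 0},
])

```text
clock: 11.08
eef_pos: [0.5217, -0.0203, 0.222]
tool_rot: [0.589, -0.395, -0.588, -0.389]
ft_force: [0.8, -0.2, -0.4]
grip_width: -0.0001
```

Emit:
step_arm([
  {"x": 3, "y": 1, "z": 0, "twist": 0, "jaw": 0},
  {"x": 6, "y": 2, "z": 0, "twist": 0, "jaw": 0},
  {"x": 8.8, "y": 3.3, "z": -1, "twist": 0, "jaw": 0},
  {"x": 8.8, "y": 3.3, "z": -2, "twist": 0, "jaw": 0},
  {"x": 8.8, "y": 3.3, "z": -2, "twist": 0, "jaw": 0},
  {"x": 8.8, "y": 3.3, "z": -2, "twist": 0, "jaw": 0},
])

```text
clock: 11.58
eef_pos: [0.6084, 0.0126, 0.2004]
tool_rot: [-0.588, 0.396, 0.589, 0.388]
ft_force: [-0.4, -0.7, -1.0]
grip_width: -0.0004
```

```bash
python3 st.py; python3 look.py w9; python3 - <<'E'
from h import *
p,d=bot.camera("scene");cv2.imwrite("pics/s9.png",cv2.resize(p[120:240,140:440,::-1],None,fx=2.6,fy=2.6,interpolation=cv2.INTER_CUBIC))
E
```

```text
11.5833 [0.6084 0.0126 0.2004] jawang 112.69 [ 0.025  0.478  0.269  1.369 -0.008 -0.371] -0.0003771828224338917 [-0.35 -0.7  -0.97]
polar 0.09336440918545866 0.36006699974824546
```

View pics/w9.png

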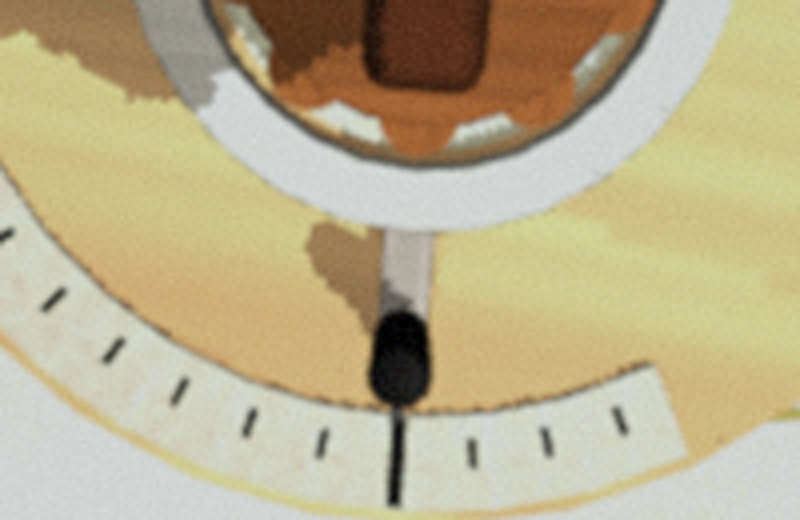

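View pics/s9.png

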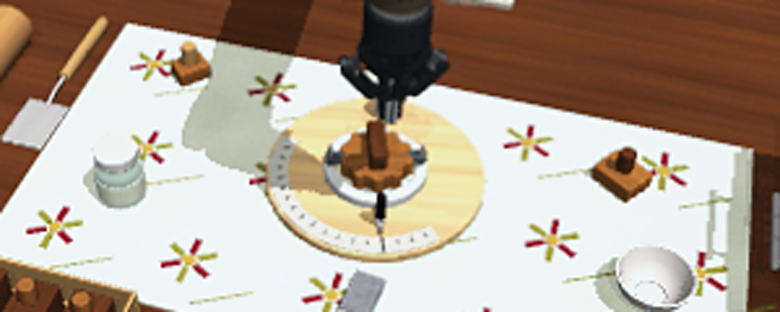

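Emit:
step_arm([
  {"x": -2, "y": 3.5, "z": 1, "twist": 0, "jaw": 0},
  {"x": -4, "y": 7, "z": 2, "twist": 0, "jaw": 0},
  {"x": -6, "y": 10.5, "z": 3, "twist": 0, "jaw": 0},
  {"x": -8, "y": 14, "z": 4, "twist": 0, "jaw": 0},
  {"x": -10, "y": 17.5, "z": 5, "twist": 0, "jaw": 0},
  {"x": -12, "y": 21, "z": 5, "twist": 0, "jaw": 0},
  {"x": -14, "y": 24, "z": 5, "twist": 0, "jaw": 0},
  {"x": -14, "y": 24, "z": 5, "twist": 0, "jaw": 0},
  {"x": -14, "y": 24, "z": 5, "twist": 0, "jaw": 0},
  {"x": -14, "y": 24, "z": 5, "twist": 0, "jaw": 0},
])

```text
clock: 12.52
eef_pos: [0.4688, 0.2517, 0.2535]
tool_rot: [0.59, -0.395, -0.587, -0.389]
ft_force: [-0.2, -0.6, 0.2]
grip_width: 0.0001
```

```bash
python3 st.py; python3 ang.py w9 399 412 400 414 394 504 409 260; python3 - <<'E'
import pickle
from h import *
def h(n):
    i,p,d=pickle.load(open(n+".pkl","rb"))
    for uv in[(256,90),(256,100),(258,80)]:
        z=d[uv[1],uv[0]];o,r=ray(i,uv);print(n,uv,(o+r*z).round(4))
h("w7");h("w9")
p,d=bot.camera("top");cv2.imwrite("pics/t9.png",p[:,:,::-1])
E
```

```text
12.5167 [0.4688 0.2517 0.2535] jawang 112.65 [ 0.496  0.301  0.144  1.419 -0.006  0.101] 5.8314360385480895e-05 [-0.18 -0.65  0.24]
polar 0.27698668012298533 1.7603729319368189
pointer [0.63058457 0.01779654] 0.116 0.3346
mark in [0.63262733 0.01883728] 0.1183 0.3372
mark out [0.65576159 0.02675935] 0.1427 0.336
lever [0.59324575 0.00494894] 0.0765 0.3362
w7 (256, 90) [[ 0.5411 -0.0133  0.0796]]
w7 (256, 100) [[ 0.5476 -0.0105  0.0811]]
w7 (258, 80) [[ 0.534  -0.0146  0.0795]]
w9 (256, 90) [[ 0.5382 -0.0143  0.0802]]
w9 (256, 100) [[ 0.5449 -0.0115  0.0803]]
w9 (258, 80) [[ 0.5311 -0.0157  0.0804]]
```

View pics/t9.png

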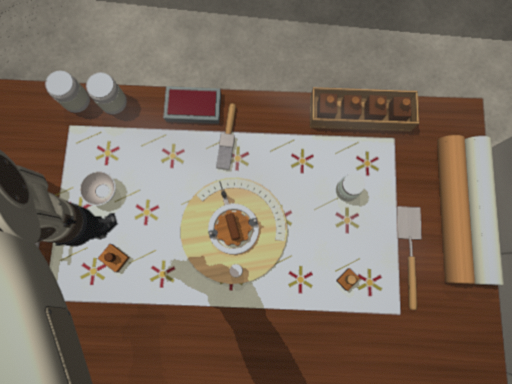

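The top view shows the loose things where they were and the pointer at the long mark (about 222,186). The grip top reads 80 mm, so the block is back up.

```bash
python3 -c "
from workcell import bot
print(bot.job_done())"
```

```text
the job is handed in; nothing more can be done
None
```

The print is made and the job is handed in, at about 12.6 s on the clock.

- **Setting the pointer:** I pushed the ring's post round with the part-closed fingers on either side of it. The first push stopped about 0.04 rad short, so I gave it a second small push.
- **Pointer check:** Before the press, the wrist camera put the pointer at 0.333 rad and the mark at 0.336 rad, about 0.4 mm apart. Afterwards it read 0.335 against 0.336–0.337 rad. An earlier fit through all the scale's marks had put the long mark at about 0.328 rad, so by that reading the pointer is up to 0.8 mm past it.
- **Pressing the block:** I pressed the grip top with closed fingers to 70.9 mm above the table, about 9 mm down. The force then rose from 9.4 N to 20.7 N with almost no further travel, which shows it reached the hard stop.
- **After the press:** I let the block up slowly, and the grip top read 80 mm again, so it sprang fully back. The arm is clear of the stand, and by eye in the last top view the loose things have not moved.

One move call was refused early on because its rows had no "z" value. It moved nothing, and I re-sent it with the value filled in.

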